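# Set the tube roller mixer to its third speed and start it

### The arm

A 6-joint arm with a two-finger parallel gripper is mounted at the origin on a cart in front of the work surface, level with it; the furniture and walls round the work are solid. World frame = base frame: x ahead of the robot, y to its left, z up, the work surface at z = 0. Lengths are in m, angles in rad, forces in N, time in s.
With the tool pointing down it reaches from about 0.25 to 0.775 m from the base axis. Payload 4 kg.
Tool frame: the origin (TCP) lies at the very end of the fingers, on their centre line; the grasp point (between the pads) lies 19 mm behind it; z points along the fingers, y is the direction in which the jaws open and shut (so a half turn about z gives the same grasp; the last joint's range is limited). The gripper opens to 85 mm and grips with 20 to 120 N. Pads are 22 mm wide; open, the fingers measure 114 mm over their backs; the gripper's body (76 mm by 85 mm) begins 54 mm behind the grasp point. The pads swing forward as they close: fully open they stand 13 mm farther back than shut.
Start: joints at [1.045, 0.087, 1.371, -0, 1.684, -0.103], TCP at [0.226, 0.502, 0.231] pointing down, gripper open.
Joint ranges: [-3.1, 3.1], [-0.76, 2.03], [0.27, 2.55], [-1.08, 4.22], [0.17, 2.65], [-2.57, 2.57]. Speed limits (rad/s): [2.79, 2.79, 3.14, 3.14, 3.14, 3.14].

### API

Orientations are given as a rotation vector (axis times angle).
In Python, from station import * gives the robot as it stands. The module is installed in compiled form; this text tells all that it offers. Calls block until the motion is done:
- move_ptp(position, orientation): joint-space move of the TCP to a pose.
- line_to(position, attitude=None, feed=0.15, until_force=None): straight line of the TCP; attitude=None keeps the orientation; feed is the mean speed in m/s. With until_force (N) it stops when the force on the tool has changed by that much, and returns True; else False.
- move_j(angles): joint-space move.
- move_gripper(opening): opening from 0.0 (shut) to 1.0 (fully open); the grip force is fixed at half the most; returns when the fingers have stopped.
- hold(seconds).
- ik(position, orientation): joint angles nearest the present ones, or None.
- camera(name): name is "side" or "top"; returns a dict with "color" (400x640x3 uint8, blue, green, red), "mtx" (3x3 intrinsics, pixels), "k1" (the pictures are not rectified: a ray, as slopes to the right and down, at radius r is drawn at 1 + k1 r^2 times it, then the intrinsics apply), "xyz" and "rotation" of the camera in the world. Camera axes: x right, y down, z forward; pixel columns grow to the right and rows downward; lengths in m; the calibration is good to about 2 mm. A picture is of the moment at which its call begins. There is no depth.
A pose or a line that the arm cannot do raises IKError and nothing moves.
- hand_in(): hands the job in, once; it reports no verdict.
Trained networks look in the newest picture that a camera, given by its name, has taken for a name from the list of things; names that differ only in an ending like _2 or _b are one class to them, and where a whole thing is asked for, a point or a joint stands for the part that bears it (a point fixed in the world has none). Each returns a list of dicts, best first, with "p" (0 to 1); they miss things now and then, are a little off and sometimes report something else, mostly with a low value. They report only what shows in the picture. A call takes as long as a camera call.
- regions_of(camera, thing): "pixels" (400x640 bool, what is visible of it).
- spot_point(camera, thing): "centre" ([x, y, z] in m, in the coordinates of the camera as it stood for that picture, good to about 4 mm: a listed point, or the origin of a listed thing).
Readings, each from a call of its own:
- read_time_s(): time.
- read_joints(): joint angles.
- read_dq(): joint speeds.
- read_joint_torque(): joint torques, N m.
- read_ee_pos(): TCP position.
- read_tool_rot(): TCP orientation.
- read_ft_force(): force on the tool from outside, world axes, zero at the start.
- read_ft_torque(): the same for the moment, N m.
- read_finger_gap(): opening from 0.0 (shut) to 1.0 (fully open).
Only numpy, scipy, OpenCV 4.12 (cv2) and the standard library are available. Lean on these libraries where they do the work, as an engineer would, in place of code of your own. Each camera call takes 0.05 s, during which the arm holds its last target. There are 200 camera calls.

### The job

The blood tubes on the roller mixer are to be mixed on the third of its four speeds. With a fingertip, gently roll the knurled speed wheel towards the rollers, click by click, until it rests in its third click position (white line at the third dot from the front); then press the round start key fully down and let it come back up. Grip nothing: do not press the square stop key, leave the tubes lying on the rollers, do not shove, tip or lift the mixer, and leave the things round it where they stand.

Things in the scene. Friction and masses are not known exactly. Their poses are not given: they have to be found in the camera images.
- mixer: tube roller mixer, light grey table machine, 2.4 kg, loose on rubber feet, 200 mm deep (x), 240 wide (y). Origin: centre of its underside, at desk level; +x from its control deck (front) to its rollers, +y to its left seen from the front. Deck: x -95 to -34 mm, top 60 mm up. Three fixed rollers along y, tops 85 mm up, at x 0, 32, 64 mm between 88 mm high cheeks at y +-113
- speed_wheel (a joint): angle (rad) of the knurled black speed wheel on edge in a deck slot; grows as its crown moves to the rollers (mixer +x). Sprung click positions 0, 0.524, 1.047 (third), 1.571; between two it snaps to the nearer; stops just beyond the ends. Starts in the first or second. White line on the rim at -45, -15, +15, +45 deg from the top (minus: front), beside 4 dots growing to the rollers
- wheel_crown (a point): top of the speed wheel's rim, where a fingertip rests (on the mixer at x -66, y +55, z 72.5 mm, axes as the mixer's; does not turn). Wheel: radius 24.5, 16 mm wide, axle along y 48 mm up, 12.5 mm proud of the deck. A click is 12.8 mm of rim travel and takes about 2 N along the rim; rubbery, friction about 1, gives about 1 mm under 8 N: press with 4 to 10 N, drag
- start_key (a joint): travel (m) of the round start key (27 mm across, low white triangle on top): 0 up, 0.005 fully down; springs back; 1.2 N to move it, 4 N fully down; counts as pressed beyond 4 mm
- start_key_top (a point): centre of the start key's top when up: mixer x -66, y -30, z 68.5 mm (8.5 mm above the deck); does not move with the key. Axes as the mixer's
- stop_key (a joint): travel (m) of the square stop key (21 mm wide, low white square on top), 48 mm right of the start key (mixer x -66, y -78 mm), same height: 0 up, grows when pressed; to be left alone
- mix_tube_1_mid (a point): tube 1: clear sample tube with a lilac cap, 100 mm long, 13 mm barrel, 17 mm cap, lying loose in the valley between two rollers of the mixer; this point is the tube's centre, about 86 mm above the desk; its y axis runs along the tube
- mix_tube_2_mid (a point): tube 2: clear sample tube with a lilac cap, 100 mm long, 13 mm barrel, 17 mm cap, lying loose in the valley between two rollers of the mixer; this point is the tube's centre, about 86 mm above the desk; its y axis runs along the tube
- cup_mid (a point): clear round tub of used sample tubes, 107 mm across and 118 mm high, a bystander on the desk; centre, half-way up
- lancets_mid (a point): carton 60 x 90 x 45 mm high, white with a red band, a bystander on the desk; centre, half-way up
- stick_mid (a point): glue stick standing upright, 24 mm diameter, 96 mm high, green cap, a bystander on the desk; centre, half-way up

How it is judged:
By the outcome, as a careful person would: the job done as asked, in the order asked, and still so for the second after the job is handed in, with the robot touching nothing.
It also fails if it takes over 45 s, if anything falls off the work surface, if the arm or the gripper's body presses on something with over 40 N, if the wrist force passes 120 N, or if a joint passes its speed limit or range.

## Working session

There is one attempt and no reset: what is moved stays moved. The work goes in short steps, each a Python script; the robot and the scene stay as the last script left them, time stands still between calls to the robot, and variables do not carry over. Pictures are saved under pics/ and viewed, about 8 in all and at most 12, crops included, and the job is handed in when it is done.

```bash
mkdir -p pics; cat > h.py <<'E'
from station import *
import numpy as np, cv2
from scipy.spatial.transform import Rotation as R
def rot(c):
    r=np.array(c["rotation"],float)
    return r if r.shape==(3,3) else R.from_rotvec(r).as_matrix()
def w(c,p): return rot(c)@np.array(p)+np.array(c["xyz"])
def proj(c,P):
    q=(np.atleast_2d(P)-np.array(c["xyz"]))@rot(c); s=q[:,:2]/q[:,2:]
    s=s*(1+c["k1"]*(s**2).sum(1,keepdims=True)); m=np.array(c["mtx"])
    return s@m[:2,:2].T+m[:2,2]
def ray(c,uv):
    m=np.array(c["mtx"]); d=np.array([c["k1"],0,0,0],float)
    s=cv2.undistortPoints(np.array(uv,float).reshape(-1,1,2),m,d).reshape(-1,2)
    return np.c_[s,np.ones(len(s))]@rot(c).T
def atz(c,uv,z):
    d=ray(c,uv); o=np.array(c["xyz"]); return o+d*((z-o[2])/d[:,2])[:,None]
E
python3 - <<'E'
from h import *
for n in("top","side"):
    c=camera(n); cv2.imwrite(f"pics/{n}0.png",c["color"]); print(n,c["xyz"],c["k1"],rot(c)[:,2])
    for t in("mixer","wheel_crown","start_key_top","stop_key","mix_tube_1_mid","cup_mid","lancets_mid","stick_mid"):
        print(t,[(round(d["p"],2),w(c,d["centre"]).round(4).tolist()) for d in spot_point(n,t)[:3]])
print(read_time_s(),read_tool_rot(),read_ee_pos())
E
```

```text
top [ 0.52276117 -0.07974738  1.31997855] -0.0426727020331844 [ 0.08316643  0.00457873 -0.99652515]
mixer [(0.92, [0.6217, -0.1051, -0.0022])]
wheel_crown [(0.82, [0.5477, -0.0726, 0.0743])]
start_key_top [(0.72, [0.5697, -0.1527, 0.0693]), (0.36, [0.5447, -0.0707, 0.0739])]Traceback (most recent call last):
  File "<stdin>", line 5, in <module>
ValueError: it knows: cup_mid, lancets_mid, mix_tube_1_mid, mix_tube_2_mid, mixer, start_key_top, stick_mid, wheel_crown
```

View pics/top0.png

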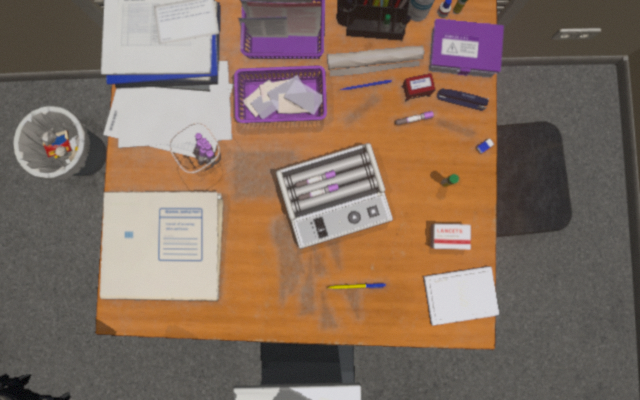

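The top picture shows the mixer at about (334,195), with the wheel at (320,226), the start key at (354,217) and the stop key at (373,211). The mixer is yawed by about 15°. The cup (200,150), stick (450,180) and lancets (452,236) stand clear of it.

```bash
python3 - <<'E'
from h import *
c=camera("top");im=c["color"]
cv2.imwrite("pics/topc.png",cv2.resize(im[140:250,270:400],None,fx=6,fy=5.4,interpolation=cv2.INTER_CUBIC)[:594])
S={}
for n in("top","side"):
    c=camera(n); cv2.imwrite(f"pics/{n}1.png",c["color"]); print(n,c["xyz"],rot(c)[:,2])
    for t in("mixer","wheel_crown","start_key_top","mix_tube_1_mid","cup_mid","stick_mid","lancets_mid"):
        print(t,[(round(d["p"],2),w(c,d["centre"]).round(4).tolist()) for d in spot_point(n,t)[:3]])
print(read_time_s(),read_tool_rot(),read_ee_pos())
E
```

```text
top [ 0.52276117 -0.07974738  1.31997855] [ 0.08316643  0.00457873 -0.99652515]
mixer [(0.74, [0.6198, -0.1043, 0.0016])]
wheel_crown [(0.72, [0.5471, -0.0707, 0.0742])]
start_key_top [(0.8, [0.5678, -0.1525, 0.0687])]
mix_tube_1_mid [(0.63, [0.6241, -0.0675, 0.09]), (0.19, [0.5697, -0.1546, 0.0707])]
cup_mid [(0.88, [0.7416, 0.2208, 0.0647])]
stick_mid [(0.57, [0.6498, -0.3966, 0.0504])]
lancets_mid [(0.84, [0.5165, -0.3948, 0.0222]), (0.31, [0.7414, 0.2201, 0.0626])]
side [ 0.28570117 -1.01147219  0.74718076] [ 0.29882198  0.77759119 -0.55322452]
mixer [(0.71, [0.6258, -0.1047, -0.0])]
wheel_crown [(0.75, [0.5464, -0.0723, 0.0717])]
start_key_top [(0.78, [0.5683, -0.1483, 0.0684]), (0.68, [0.5468, -0.0695, 0.0719])]
mix_tube_1_mid [(0.57, [0.6318, -0.0643, 0.0837])]
cup_mid [(0.82, [0.7424, 0.2221, 0.0613]), (0.45, [0.5127, -0.3969, 0.0271]), (0.28, [0.65, -0.391, 0.0459])]
stick_mid [(0.85, [0.6496, -0.3917, 0.0457])]
lancets_mid [(0.75, [0.5136, -0.3959, 0.0268])]
1.05 [6.59168459e-01 3.07161033e+00 5.08094102e-05] [0.22567582 0.50157116 0.23132251]
```

View pics/topc.png

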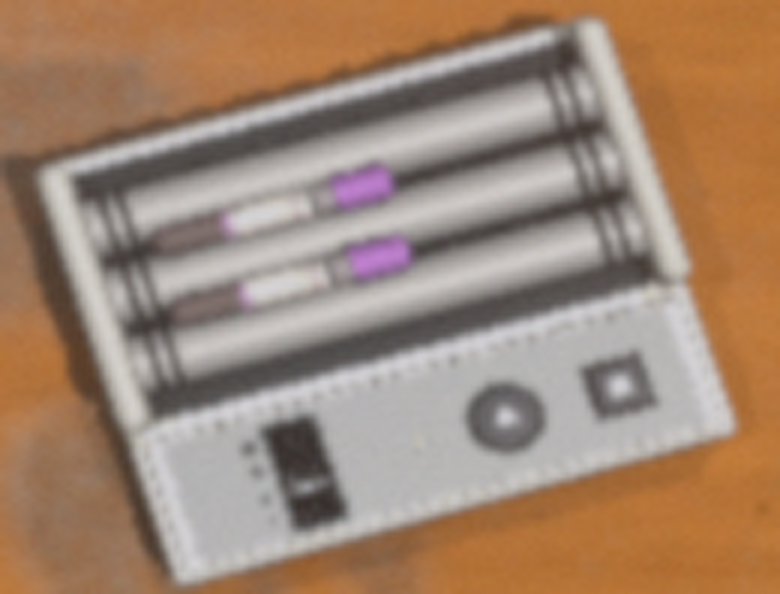

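View pics/side1.png

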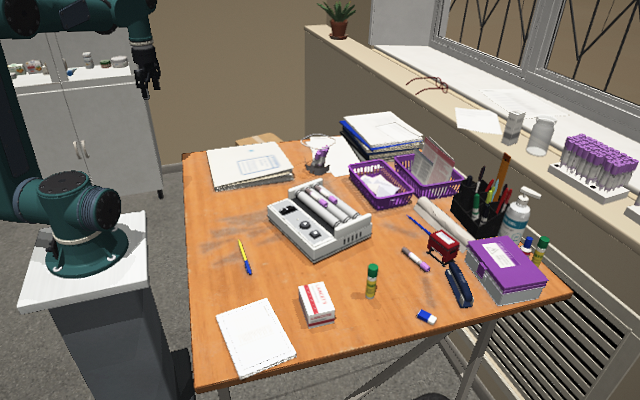

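The line sits beside the second dot, allowing for the slot's slant, so one click should be needed. I'll fit the pose and draw predicted points over the picture to check it.

```bash
python3 - <<'E'
from h import *
from scipy.optimize import least_squares
M={"mixer":(0,0,0),"wheel_crown":(-.066,.055,.0725),"start_key_top":(-.066,-.03,.0685)}
obs=[]
for n in("top","side"):
  for t,m in M.items():
    v=[]
    for _ in range(6):
      c=camera(n); v+=[w(c,d["centre"]) for d in spot_point(n,t)[:1] if d["p"]>.4]
    v=np.array(v); print(n,t,len(v),np.median(v,0).round(4),v.std(0).round(4)); 
    obs.append((m,np.median(v,0)))
def T(p,m): 
    a=p[2];m=np.atleast_2d(m); return np.c_[p[0]+m[:,0]*np.cos(a)-m[:,1]*np.sin(a),p[1]+m[:,0]*np.sin(a)+m[:,1]*np.cos(a),m[:,2]]
f=least_squares(lambda p:np.concatenate([(T(p,m)-o)[0,:2] for m,o in obs]),[.62,-.1,.26],loss="soft_l1",f_scale=.003)
p=f.x; print(p,np.degrees(p[2]),(f.fun*1e3).round(1)); np.save("pose.npy",p)
# overlay
A=np.radians([-45,-15,15,45])
pts=[(-.095,.12,.06),(-.095,-.12,.06),(-.034,.12,.06),(-.034,-.12,.06),(-.066,-.03,.0685),(-.066,-.078,.0685),(.1,.12,.088),(.1,-.12,.088)]
ln=[(-.066+.0245*np.sin(a),.055,.048+.0245*np.cos(a)) for a in A]
for n in("top","side"):
  c=camera(n); x0,y0,x1,y1=(270,140,400,250) if n=="top" else (260,175,390,270)
  s=6 if n=="side" else 5.4; im=cv2.resize(c["color"][y0:y1,x0:x1],None,fx=s,fy=s,interpolation=cv2.INTER_CUBIC)
  for P,col in((pts,(0,0,255)),(ln,(0,255,0))):
    for u in proj(c,T(p,P)): cv2.circle(im,tuple(int(q) for q in ((u+.5-[x0,y0])*s)),3,col,1)
  cv2.imwrite(f"pics/ov_{n}.png",im)
E
```

```text
top mixer 6 [ 0.6202 -0.106  -0.0007] [0.0019 0.0004 0.0012]
top wheel_crown 5 [ 0.5447 -0.0717  0.0726] [0.0018 0.0006 0.0005]
top start_key_top 6 [ 0.569  -0.1543  0.0698] [0.0015 0.0016 0.0014]
side mixer 6 [ 0.6247 -0.1042 -0.0019] [0.0012 0.0012 0.0008]
side wheel_crown 6 [ 0.5443 -0.0693  0.0712] [0.0017 0.0013 0.0013]
side start_key_top 6 [ 0.5695 -0.149   0.0695] [0.0021 0.002  0.0013]
[ 0.62344504 -0.10463929  0.28895972] 16.556172571617143 [ 3.2  1.3 -0.2  1.  -0.3  2.1 -1.3 -0.4  0.2 -1.4 -0.8 -3.2]
```

View pics/ov_top.png

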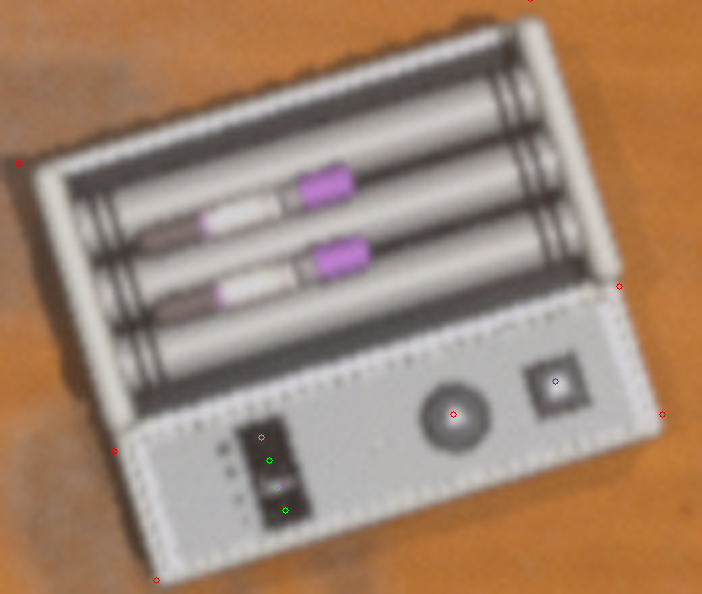

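View pics/ov_side.png

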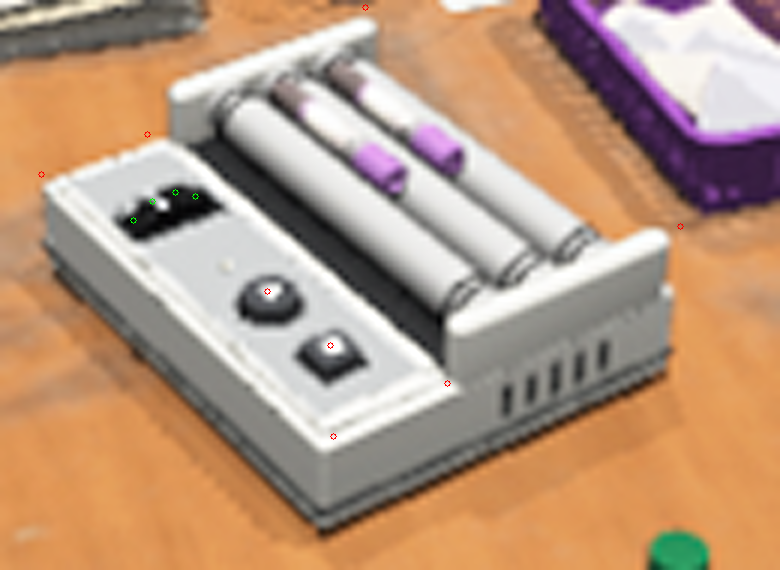

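The overlay fits within about 2 mm, but the outline suggests the yaw is nearer 15.5°. The white line is on the second mark, so one click is needed. Next I shut the gripper, approach with the pad's width along mixer x, touch, drag, and read the forces.

```bash
cat >> h.py <<'E'
a=np.radians(15.6); X=np.array([np.cos(a),np.sin(a),0]); Y=np.array([-np.sin(a),np.cos(a),0]); Z=np.array([0,0,1.])
p0=np.load("pose.npy"); X0=np.array([np.cos(p0[2]),np.sin(p0[2]),0]);Y0=np.array([-X0[1],X0[0],0])
O=np.array([p0[0],p0[1],0])-.066*X0+.0125*Y0+.066*X-.0125*Y
def mx(x,y,z): return O+x*X+y*Y+z*Z
ORI=[R.from_matrix(np.c_[s*X,-s*Y,-Z]).as_rotvec() for s in(1,-1)]
E
python3 - <<'E'
from h import *
q=[ik(mx(-.072,.055,.12),o) for o in ORI]; print(np.round(q,2))
j=min((i for i in(0,1) if q[i] is not None),key=lambda i:np.abs(np.array(q[i])-read_joints()).max()); o=ORI[j]; print("ori",j)
move_gripper(0.0)
move_ptp(mx(-.072,.055,.16),o)
line_to(mx(-.072,.055,.085),feed=.1); hold(.3)
f0=np.array(read_ft_force())
hit=line_to(mx(-.072,.055,.066),feed=.01,until_force=5.5)
print(hit,read_ee_pos(),np.array(read_ft_force())-f0, "z",read_time_s())
c=camera("side"); cv2.imwrite("pics/touch.png",cv2.resize(c["color"][150:270,240:400],None,fx=5,fy=5,interpolation=cv2.INTER_CUBIC))
E
```

```text
[[-0.24  0.12  1.55 -0.    1.46  1.06]
 [-0.24  0.12  1.55 -0.    1.46 -2.08]]
ori 0
True [ 0.53950719 -0.07212597  0.07244175] [-0.94396022  0.09271191  4.67190064] z 10.2917
```

View pics/touch.png

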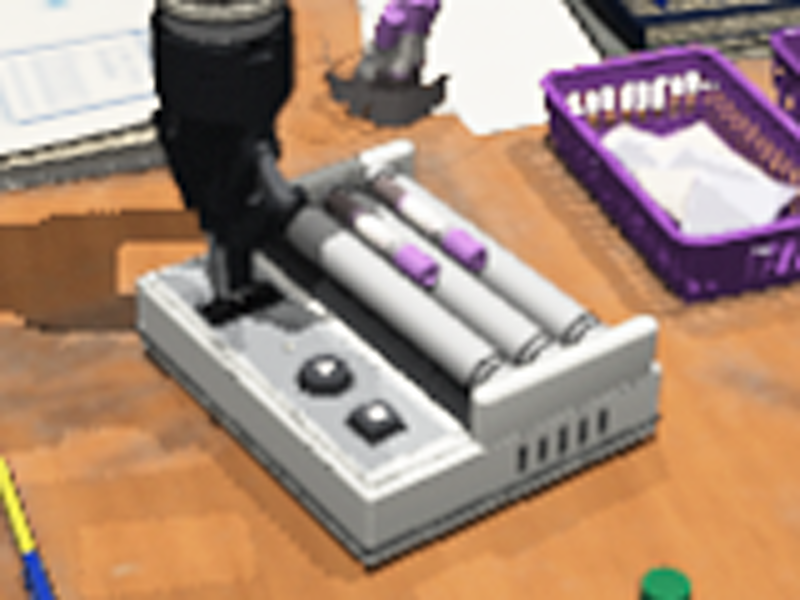

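The fingertip stands on the wheel's crown (about (228,290) in the crop), with contact at z = 72.4 mm and 4.7 N. Now the drag.

```bash
python3 - <<'E'
from h import *
p=np.array(read_ee_pos())-.0003*Z
for d in(.003,.006,.009,.012):
    line_to(p+d*X,feed=.015); f=np.array(read_ft_force()); print(d,(f@X).round(2),(f@Y).round(2),f[2].round(2),read_ee_pos().round(4) if hasattr(read_ee_pos(),'round') else read_ee_pos())
line_to(p+.012*X+.05*Z,feed=.06)
line_to(p-.12*X+.15*Z,feed=.2); hold(.2)
for n in("top","side"):
  c=camera(n); x0,y0,x1,y1=(290,190,400,255) if n=="top" else (260,175,390,270)
  cv2.imwrite(f"pics/d_{n}.png",cv2.resize(c["color"][y0:y1,x0:x1],None,fx=6,fy=6,interpolation=cv2.INTER_CUBIC))
print(read_time_s())
E
```

```text
0.003 -1.54 0.71 4.31 [ 0.5427 -0.0713  0.0725]
0.006 0.12 -0.04 4.71 [ 0.546  -0.0704  0.0725]
0.009 1.06 0.99 4.71 [ 0.5488 -0.0696  0.0725]
0.012 1.25 1.13 4.48 [ 0.5515 -0.0688  0.0724]
14.05
```

View pics/d_top.png

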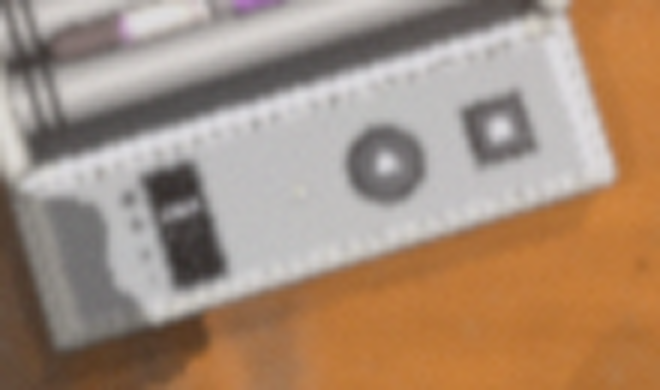

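View pics/d_side.png

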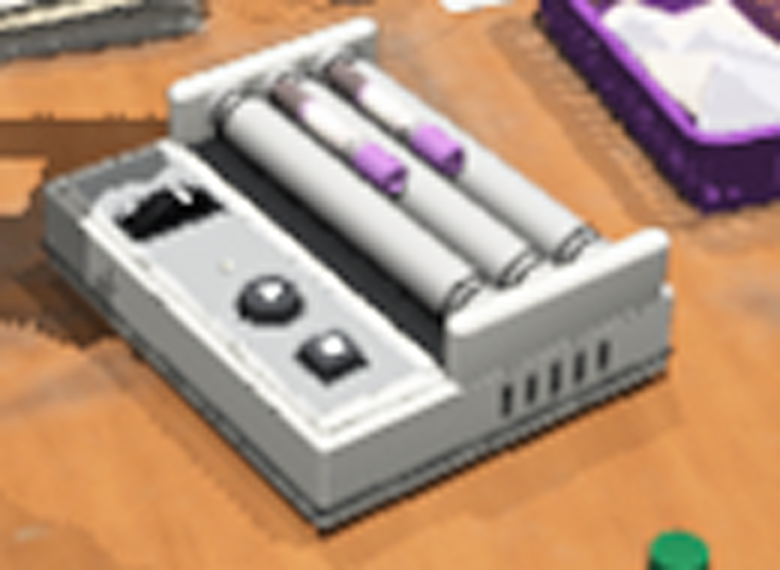

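The line is now at top pixel (320.3,225.2). My projection for the third position is (319.8,225.2), so the wheel is in third, and the mixer has not moved. Now the start key.

```bash
python3 - <<'E'
from h import *
k=lambda z:mx(-.066,-.03,z)
line_to(k(.16),feed=.2); line_to(k(.08),feed=.1); hold(.3)
f0=np.array(read_ft_force())
h=line_to(k(.0605),feed=.012,until_force=8)
f=np.array(read_ft_force())-f0; print(h,np.array(read_ee_pos()).round(4),f.round(2))
hold(.2); print(np.array(read_ee_pos()).round(4),(np.array(read_ft_force())-f0).round(2))
line_to(k(.12),feed=.06); line_to(k(.18)-.12*X+.1*Y,feed=.2); hold(.3)
for n in("top","side"):
  c=camera(n); x0,y0,x1,y1=(270,140,400,250) if n=="top" else (260,175,390,270)
  cv2.imwrite(f"pics/e_{n}.png",cv2.resize(c["color"][y0:y1,x0:x1],None,fx=5.4,fy=5.4,interpolation=cv2.INTER_CUBIC))
print(read_time_s())
E
```

```text
True [ 0.568  -0.1524  0.0637] [-0.17  1.06  3.23]
[ 0.568  -0.1524  0.0636] [-0.78  0.55  5.34]
20.2583
```

View pics/e_top.png

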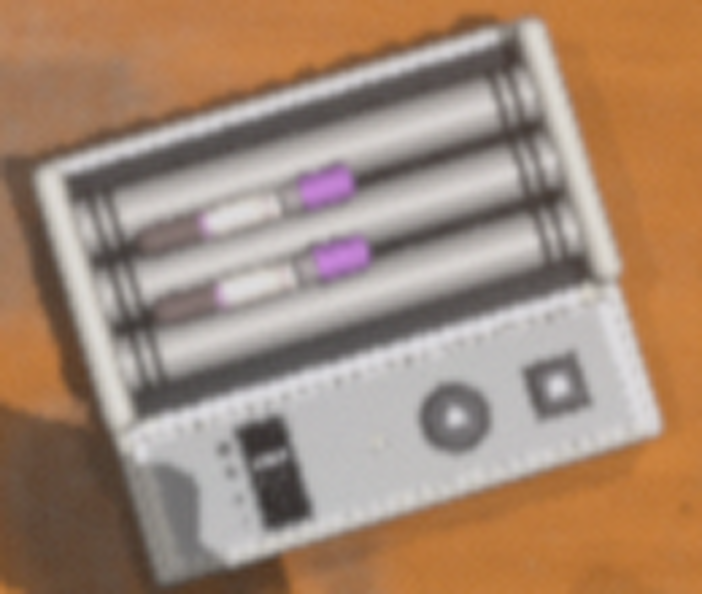

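View pics/e_side.png

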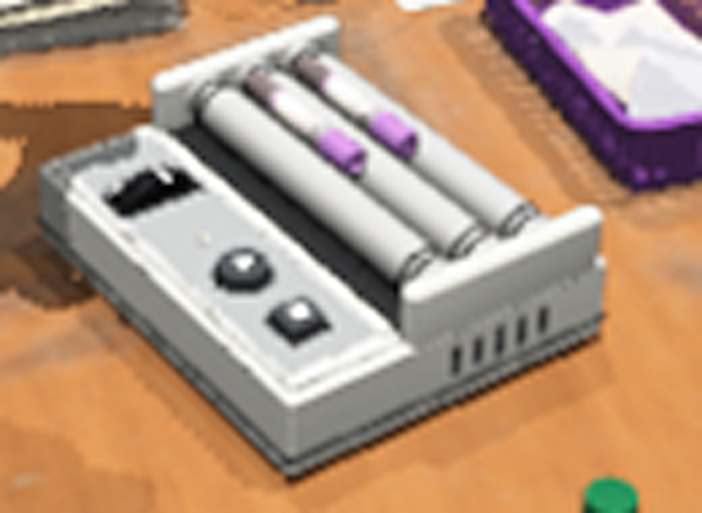

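The trigger fired at 8 N and the hold force was 5.3 N, above the 4 N for fully down. At 63.6 mm the depth reading is close to the limit, though. A second, firmer press in small steps costs nothing and will confirm it bottoms out.

```bash
python3 - <<'E'
from h import *
k=lambda z:mx(-.066,-.03,z)
line_to(k(.16),feed=.2); line_to(k(.075),feed=.1); hold(.3)
f0=np.array(read_ft_force())
def fz():
    v=[]
    for _ in range(5): hold(.02); v.append(read_ft_force()[2]-f0[2])
    return np.mean(v)
for z in(.0665,.065,.064,.0635,.063,.0625,.062,.0615):
    h=line_to(k(z),feed=.012,until_force=14); v=fz(); print(z,h,round(read_ee_pos()[2],4),v.round(2))
    if h or v>10: break
line_to(k(.12),feed=.06); line_to(k(.18)-.12*X+.1*Y,feed=.2); hold(.5)
c=camera("side"); cv2.imwrite("pics/f_side.png",cv2.resize(c["color"][175:270,260:390],None,fx=5.4,fy=5.4,interpolation=cv2.INTER_CUBIC))
a=cv2.imread("pics/e_side.png"); b=cv2.imread("pics/f_side.png"); print("diff",cv2.absdiff(a,b)[:, :].mean(), cv2.absdiff(a,b)[230:300,200:290].max())
c=camera("top"); b=cv2.resize(c["color"][140:250,270:400],None,fx=5.4,fy=5.4,interpolation=cv2.INTER_CUBIC); print("top diff",cv2.absdiff(cv2.imread("pics/e_top.png"),b).mean())
for t in("cup_mid","stick_mid","lancets_mid"): print(t,[w(c,d["centre"]).round(3) for d in spot_point("top",t)[:1]])
print(read_time_s())
E
```

```text
0.0665 False 0.0667 2.72
0.065 False 0.0651 3.47
0.064 False 0.0642 3.85
0.0635 False 0.0636 4.19
0.063 False 0.0635 6.04
0.0625 False 0.0635 7.91
0.062 False 0.0635 10.01
diff 0.584119632202803 3
top diff 1.203865179173821
cup_mid [array([0.743, 0.219, 0.065])]
stick_mid [array([ 0.647, -0.397,  0.051])]
lancets_mid [array([ 0.518, -0.395,  0.023])]
28.3083
```

View pics/f_side.png

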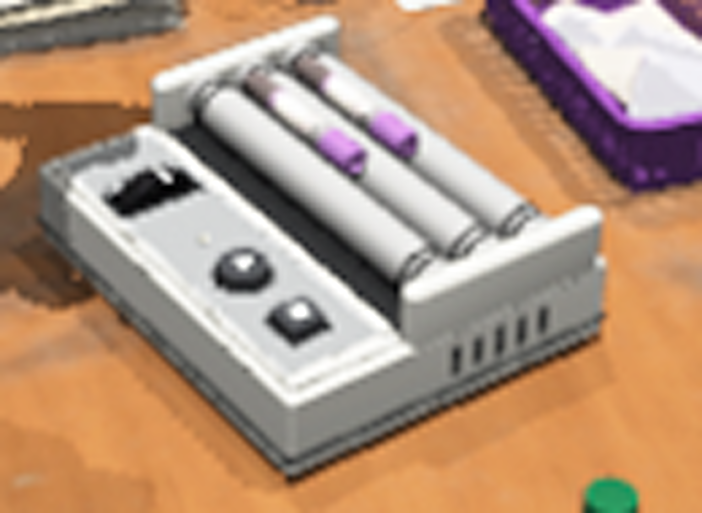

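The key hit its hard stop at 63.5 mm, so it was fully down. The picture shows it back up, the line still in third, and the tubes and mixer unmoved.

```bash
python3 -c "from station import *; hand_in(); print(read_time_s())"
```

```text
the job is handed in; nothing more can be done
the job is handed in; nothing more can be done
```

The speed wheel is in its third click position, and the start key was pressed fully down and came back up. I handed the job in at about 28 s of the 45 s allowed.

- **Speed wheel:** it started in the second position. With the gripper shut, I dragged it one click (12 mm of travel at about 4.5 N) towards the rollers. Afterwards the white line sat within a pixel of where the third position should be, and it was still there after the key presses.
- **Start key:** I pressed it twice. The first press stopped at 63.6 mm height and held 5.3 N, which looked fully down but left little margin. The second, stepped press met a hard stop at 63.5 mm (5.0 mm of travel, up to 10 N). This confirms the second press was full and that the first came within about 0.1 mm of the stop.
- **Everything else:** in the last pictures the key is up, the tubes are on the rollers and the mixer has not moved. The last readings for the cup, stick and carton agree with the first to within about 3 mm, which is the accuracy of the detection. The stop key was never approached.

One disagreement: the first pose fit had the mixer turned by 16.6°, while its outline in the picture suggested 15.5°. I used 15.6°, and the contact points confirmed it was good enough.

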